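Back the strap winch off one notch

TASK

The slotted spool of the bench strap winch has been wound one notch too far for threading the next strap. With a fingertip, push the pawl's thumb lever over until the pawl has lifted out of the ratchet wheel and stays thrown back, push the wheel back exactly one notch by its tommy bar so that bar and spool slot stand upright, then push the lever back so that the pawl drops fully into the teeth again, and take the hand away. Only push: grip nothing, lift nothing, and leave the loose things round the winch where they lie.

Things in the scene. Friction and masses are not known exactly. Their poses are not given: they have to be found in the camera images.
- winch: Grey steel strap winch bolted to the bench, fixed, about 215 x 176 x 170 mm. Origin on the bench surface; x runs along the spool away from the ratchet wheel, y to the left of someone facing the wheel (looking along +x), z up. In this frame the base plate (8 mm thick) spans x -55..85, y -102..74 mm, the front cheek plate x -30..-24, its top at z 119; the boss in front of the wheel reaches x -83.
- wheel_center (a point): Centre of the steel ratchet wheel, on the spool's axis, at x -40, y 0, z 92 mm in the winch's frame: 90 mm across, 12 mm thick, 12 teeth (one notch = 30 degrees). The tommy bar crosses the axis 30 mm in front of it (x -70) and turns with it: 12 mm thick, 156 mm long.
- wheel (a joint): Turn (rad) of ratchet wheel, tommy bar and slotted spool. 0 = bar and slot upright, where it must end; positive = wound, bar top leaning left (winch +y). Starts one notch (0.52 +- 0.06) wound; backing off moves the bar top to the right. Stiff (4 N at the bar end), stays where left. A lowered pawl stops it going back, and finds its gap with the wheel at -0.1 to 0.2, else lands on a tooth.
- pawl (a joint): Turn (rad) of the dark steel throw-over pawl: a nose arm 45 mm long to the upper left, lying in the teeth, and a thumb lever. 0 = nose fully down; 0.95 = thrown back on its stop, lever leaning right. Only its weight holds it: below about 0.4 it falls into the teeth, above it falls to the stop. Clear of teeth beyond 0.2; seated under 0.06; on a tooth tip it stops at 0.1 to 0.15. Needs under 3 N.
- lever_tip (a point): Top end of the pawl's flat steel thumb lever, mid-width: 8 mm thick in the direction of its swing, 20 mm wide (along winch x), 76 mm from pivot to this end. In the winch's frame (mm): at pawl 0 it stands almost upright at x -43, y -57, z 168; at pawl 0.95 it lies to the right at y -121, z 140.
- pawl_pivot (a point): Pivot of the pawl at the middle of the lever's width, at x -43, y -63, z 92 mm in the winch's frame.
- bar_tip (a point): Centre of the end face of the tommy bar's upper end, 78 mm from the spool's axis, at x -70 mm in the winch's frame. At the start it leans 30 degrees to the left (y about 39, z 160 mm); upright it is at y 0, z 170 mm.
- strap_roll: Rolled tan leather strip, 62 mm across, 29 mm high, left of the winch. Loose bystander; origin at the centre of its underside; leave it alone.
- polish_tin: Black round polish tin with a red lid, 70 mm across, 24 mm high, left of the winch. Loose bystander; origin at the centre of its underside; leave it alone.
- awl_1: Stitching awl with pear-shaped wooden handle, 154 mm long, 33 mm high, lying before the winch on the left. Loose bystander; origin at the centre of its underside; leave it alone.
- bone_folder: Pale flat bone folder, 143 x 24 x 8 mm, lying before the winch on the right. Loose bystander; origin at the centre of its underside; leave it alone.
- eyelet_carton: Small red and white carton, 52 x 76 x 39 mm, right of the winch. Loose bystander; origin at the centre of its underside; leave it alone.
- tape_measure_roll: Yellow tape measure, 56 x 84 x 26 mm, right of the winch. Loose bystander; origin at the centre of its underside; leave it alone.
- lasting_pincers: Lasting pincers with red grips, 186 mm long, 20 mm high, further left on the bench. Loose bystander; origin at the centre of its underside; leave it alone.

How it is judged:
By the outcome, as a careful person would: the job done as asked, in the order asked, and still so for the second after the job is handed in, with the robot touching nothing.
It also fails if it takes over 48 s, if anything falls off the work surface, if the arm or the gripper's body presses on something with over 40 N, if the wrist force passes 120 N, or if a joint passes its speed limit or range.

ROBOT

A 6-joint arm with a two-finger parallel gripper is mounted at the origin on a cart in front of the work surface, level with it; the furniture and walls round the work are solid. World frame = base frame: x ahead of the robot, y to its left, z up, the work surface at z = 0. Lengths are in mm, angles in degrees, forces in N, time in s.
With the tool pointing down it reaches from about 425 to 925 mm from the base axis. Payload 12.5 kg.
Tool frame: the origin (TCP) lies at the very end of the fingers, on their centre line; the grasp point (between the pads) lies 19 mm behind it (ctrl.tcp_to_grasp is the distance from the TCP to the grasp point, in mm); z points along the fingers, y is the line along which they close (so a half turn about z gives the same grasp; the last joint's range is limited). The gripper opens to 85 mm and grips with 20 to 120 N. Pads are 22 mm wide; open, the fingers measure 114 mm over their backs; the gripper's body (76 mm by 85 mm) begins 54 mm behind the grasp point. The pads swing forward as they close: fully open they stand 13 mm farther back than shut.
Start: joints at [-73.488, 28.126, 89.318, -0, 62.55, -6.05], TCP at [239.836, -577.169, 231.327] pointing down, gripper open.
Joint ranges: [-177.58, 177.58], [-47.91, 125.51], [2.72, 160], [-65.01, 245.01], [3.68, 167.84], [-153.87, 153.87]. Speed limits (degrees/s): [127.2, 127.2, 159.86, 180, 180, 180].

INTERFACE

Orientations are given as [roll, pitch, yaw] about the fixed x, y, z axes, in that order (R = Rz(yaw) Ry(pitch) Rx(roll)).
In Python, from bench import ctrl, snapshot, calibration, job, boxes_of, trace, place_of gives the robot as it stands. The module is installed in compiled form; this text tells all that it offers.
- The arm moves only by the tool servo_tool, never from a script. Its argument "motion" is a list that holds one entry, the list of rows, each a list of 7 numbers: the closure, from -1 (fully open) to 1 (shut), then the shift along the world's x, y, z in a scale on which 1.0 is 0.4 m, then the turn, a rotation vector about the world's x, y, z in parts of the range, where 1.0 means 360 degrees. In form: [[[grip, dx, dy, dz, ax, ay, az], ...]]. A call has 1 to 5 rows; each row is the pose to reach, as a shift and turn from the pose commanded when the call began; what a row does not reach only later rows make up. A row lasts 1/8 s, in which the tool goes at most 62.5 mm and 10.7 degrees, less where a joint would pass 70% of its speed; a pose out of reach is approached as far as the arm can. A call with a gripper value outside its range is refused whole. The fingers move at their own pace and stop on an object; "force" is the grip in N (left out, the last holds). Time passes only in rows, so rows that repeat a pose let the fingers close. It gives the time, the measured TCP pose, the force, the opening and the grip force at its end, in the units of the state.
- ctrl.state(): the state, without advancing time (a new reading comes with each control period).
- snapshot(name): name is "side" or "top"; returns the picture (384x512x3 uint8, red, green, blue); there is no depth.
- calibration(name): a dict with "fx", "fy", "cx", "cy" (pixels), "eye" and "rotation" of the camera in the world. Camera axes: x right, y up, looking along -z (the intrinsics and any distortion apply to the point x, -y, -z); pixel columns grow to the right and rows downward; lengths in mm; the calibration is good to about 2 mm. A picture is of the moment at which its call begins. calibration takes no time and is no camera call.
- job.close_job(): hands the job in; it is judged then, once.
Trained networks look in the newest picture that a camera, given by its name, has taken for a name from the list of things; names that differ only in an ending like _2 or _b are one class to them, and where a whole thing is asked for, a point or a joint stands for the part that bears it (a point fixed in the world has none). Each returns a list of dicts, best first, with "score" (0 to 1); they miss things now and then, are a little off and sometimes report something else, mostly with a low value. They report only what shows in the picture. A call takes as long as a camera call.
- boxes_of(query, camera): "xy" ([column, row] as shares, 0 to 1, of the picture: columns of its width, rows of its height, amid what is visible of it).
- trace(query, camera): "mask" (384x512 bool, what is visible of it) and "xy" ([column, row] as shares, 0 to 1, of the picture: columns of its width, rows of its height, amid what is visible of it).
- place_of(query, camera): "xy" ([column, row] as shares, 0 to 1, of the picture: columns of its width, rows of its height: a listed point, or the origin of a listed thing).
The state is a dict: "clock": time; "q": joint angles; "qvel": joint speeds; "joint_torque": joint torques, N m; "tcp_pos": TCP position; "ee_rot": TCP orientation; "force": force on the tool from outside, world axes, zero at the start; "wrist_torque": the same for the moment, N m; "opening": finger opening in mm; "grip_force": force on a finger pad.
Only numpy, scipy, OpenCV 4.12 (cv2) and the standard library are available. Lean on these libraries where they do the work, as an engineer would, in place of code of your own. Each camera call takes 0.05 s, during which the arm holds its last target. There are 200 camera calls.

## Working session

There is one attempt and no reset: what is moved stays moved. The work goes in short steps, Python scripts to look and compute and a tool call to move; the robot and the scene stay as the last step left them, time stands still between calls to the robot, and variables do not carry over. Pictures are saved under pics/ and viewed, at most 10 in all, crops included, and the job is handed in when it is done.

Besides the shell and the picture viewer there is one more tool, called after "Request:" by a JSON object that holds its "name" and its "arguments", one argument or row to a line. servo_tool: Moves the arm, as the interface text tells. Its arguments: {"type":"object","properties":{"motion":{"type":"array","items":{"type":"array","items":{"type":"array","items":{"type":"number"}}}},"force":{"type":"number"}},"required":["motion"]}

```bash
mkdir -p pics; cat > h.py <<'E'
import numpy as np, cv2
from bench import *
def cal(n):
    c=calibration(n); return c,np.array(c["eye"],float),np.array(c["rotation"],float).reshape(3,3)
def ray(n,xy):
    c,e,R=cal(n); u,v=xy[0]*512,xy[1]*384
    K=np.array([[c["fx"],0,c["cx"]],[0,c["fy"],c["cy"]],[0,0,1.]])
    d=np.array(c.get("distortion",np.zeros(5)),float)
    p=cv2.undistortPoints(np.array([[[u,v]]],float),K,d)[0,0]
    r=R@np.array([p[0],-p[1],-1.]); return e,r/np.linalg.norm(r)
def proj(n,P):
    c,e,R=cal(n); q=(np.atleast_2d(P)-e)@R
    return np.c_[c["cx"]+c["fx"]*q[:,0]/-q[:,2],c["cy"]-c["fy"]*q[:,1]/-q[:,2]]
def tri(xa,xb):
    (e1,r1),(e2,r2)=ray("side",xa),ray("top",xb)
    A=np.c_[r1,-r2]; t=np.linalg.lstsq(A,e2-e1,rcond=None)[0]
    a,b=e1+t[0]*r1,e2+t[1]*r2; return (a+b)/2,np.linalg.norm(a-b)
def onz(n,xy,z):
    e,r=ray(n,xy); return e+r*(z-e[2])/r[2]
E
python3 - <<'E'
from h import *
for n in("side","top"):
    im=snapshot(n); cv2.imwrite(f"pics/{n}0.png",cv2.resize(im[:,:,::-1],None,fx=1.5,fy=1.5)); print(calibration(n))
for q in["winch","wheel_center","lever_tip","pawl_pivot","bar_tip","strap_roll","polish_tin","awl_1","bone_folder","eyelet_carton","tape_measure_roll"]:
    o={n:place_of(q,n)[:1] for n in("side","top")}
    print(q,[[(np.round(np.array(d["xy"])*[512,384],1),round(d["score"],2)) for d in v] for v in o.values()])
    if all(o.values()): p,g=tri(o["side"][0]["xy"],o["top"][0]["xy"]); print("  ",p.round(1),round(g,1))
print(ctrl.state()["clock"])
E
```

```text
{'fx': 493.21163131152207, 'fy': 493.21163131152207, 'cx': 262.3294770005853, 'cy': 187.12844134050715, 'eye': array([ 445.78602335, 1456.05127554,  678.3832439 ]), 'rotation': array([  67.15856739,    0.43222069, -175.90023624])}
{'fx': 445.46191605709436, 'fy': 445.46191605709436, 'cx': 249.39192224301124, 'cy': 195.2117767637794, 'eye': array([ 499.08859497,  118.00162223, 1426.717277  ]), 'rotation': array([  1.55455673,  -0.60943737, -91.52930421])}
winch [[(array([260. , 207.7]), 0.77)], []]
wheel_center [[(array([270.4, 175.5]), 0.74)], [(array([282.9, 197.2]), 0.72)]]Traceback (most recent call last):
  File "<stdin>", line 7, in <module>
  File "h.py", line 15, in tri
    (e1,r1),(e2,r2)=ray("side",xa),ray("top",xb)
                    ~~~^^^^^^^^^^^
  File "h.py", line 6, in ray
    c,e,R=cal(n); u,v=xy[0]*512,xy[1]*384
          ~~~^^^
  File "h.py", line 4, in cal
    c=calibration(n); return c,np.array(c["eye"],float),np.array(c["rotation"],float).reshape(3,3)
                                                        ~~~~~~~~~~~~~~~~~~~~~~~~~~~~~~~~~~~~~^^^^^
ValueError: cannot reshape array of size 3 into shape (3,3)
```

Rotation is roll/pitch/yaw.

```bash
sed -i 's/np.array(c\["rotation"\],float).reshape(3,3)/Rot.from_euler("xyz",c["rotation"],degrees=True).as_matrix()/; 1a from scipy.spatial.transform import Rotation as Rot' h.py
python3 - <<'E'
from h import *
for q in["winch","wheel_center","lever_tip","pawl_pivot","bar_tip","strap_roll","polish_tin","awl_1","bone_folder","eyelet_carton","tape_measure_roll"]:
    o={n:place_of(q,n)[:1] for n in("side","top")}
    print(q,[[(np.round(np.array(d["xy"])*[512,384],1),round(d["score"],2)) for d in v] for v in o.values()])
    if all(o.values()): p,g=tri(o["side"][0]["xy"],o["top"][0]["xy"]); print("  ",p.round(1),round(g,1))
print(ctrl.state()["clock"])
E
```

```text
winch [[(array([260. , 207.7]), 0.77)], []]
wheel_center [[(array([270.4, 175.5]), 0.74)], [(array([282.9, 197.2]), 0.72)]]
   [527.3   3.8 105.6] 2.5
lever_tip [[(array([256.1, 153.9]), 0.6)], [(array([331.3, 163.2]), 0.59)]]
   [ 603.5 -139.7  128.5] 35.5
pawl_pivot [[(array([258.4, 173.4]), 0.4)], [(array([301.9, 184. ]), 0.4)]]
   [568.1 -55.9  88.5] 7.0
bar_tip [[(array([285.6, 162.2]), 0.89)], [(array([286.5, 211.8]), 0.82)]]
   [482.   -1.7 149.2] 1.9
strap_roll [[(array([278.4, 229.7]), 0.71)], [(array([227.9, 208.4]), 0.83)]]
   [496.4 171.6   1.4] 1.2
polish_tin [[], [(array([239.5, 234.1]), 0.69)]]
awl_1 [[(array([312.2, 206.9]), 0.56)], []]
bone_folder [[(array([276.9, 193.2]), 0.45)], [(array([322.7, 202.4]), 0.85)]]
   [ 510.9 -135.4  -15.8] 5.5
eyelet_carton [[(array([225.5, 192. ]), 0.66)], [(array([309.7, 142.3]), 0.8)]]
   [696.2 -97.1   1.7] 12.2
tape_measure_roll [[], [(array([331.4, 161.3]), 0.56)]]
1.4
```

View pics/side0.png

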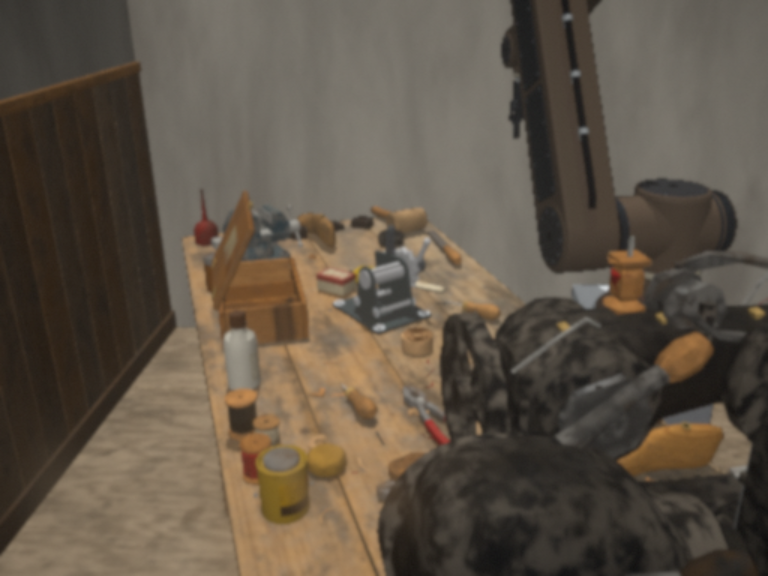

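View pics/top0.png

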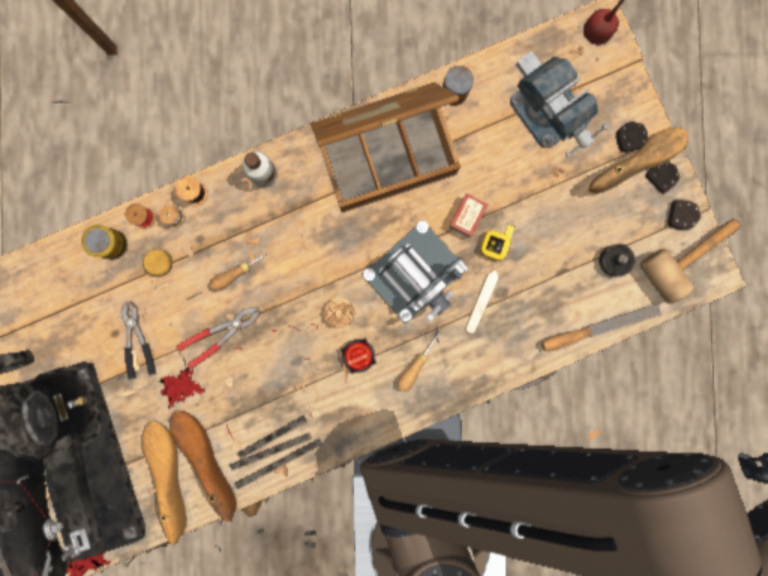

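The top view shows the winch at about (415,275) in the 1.5x image, with its wheel facing lower right, the red tin at (358,355) and the awl at (415,365) in front. The side view shows the winch at (385,290). I'll zoom in to pick landmarks.

```bash
python3 - <<'E'
from h import *
a=snapshot("top")[140:230,230:350]; b=snapshot("side")[145:235,205:325]
f=lambda i:cv2.resize(i[:,:,::-1],None,fx=6.5,fy=6.5,interpolation=cv2.INTER_CUBIC)
cv2.imwrite("pics/tz.png",f(a));cv2.imwrite("pics/sz.png",f(b))
E
```

```text
(no output)
```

View pics/tz.png

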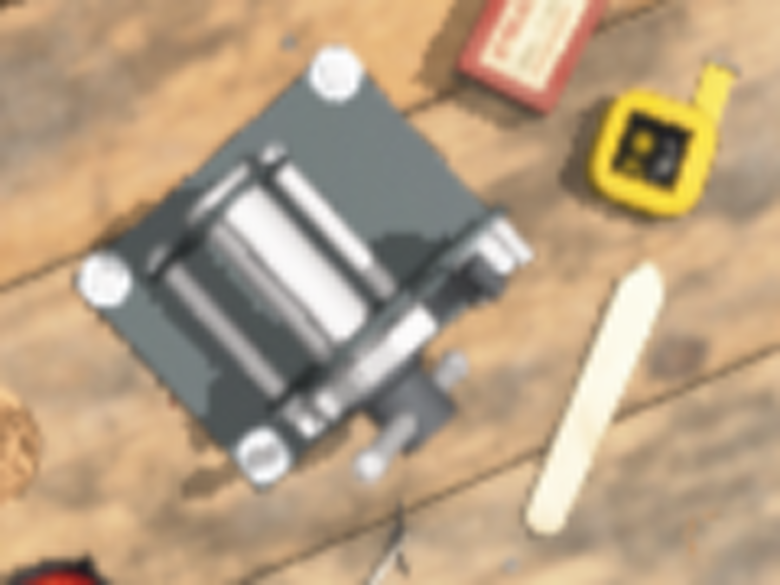

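View pics/sz.png

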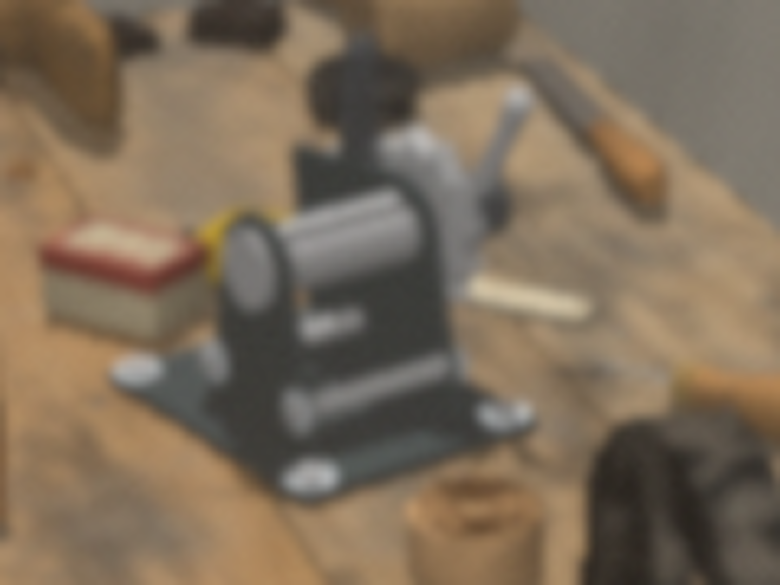

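Top crop: plate corners near (335,42), (72,285), (262,492), bar tip (370,467), lever end (505,240). Side crop: bar tip (518,97), lever top (360,38), plate corners (310,500), (537,425), (110,375). I'll fit the pose.

```bash
cat >> h.py <<'E'
def Wp(p,P): # winch->world
    c,s=np.cos(p[2]),np.sin(p[2]); P=np.atleast_2d(P)
    return np.c_[p[0]+c*P[:,0]-s*P[:,1],p[1]+s*P[:,0]+c*P[:,1],P[:,2]]
def bar(a): return [-70,78*np.sin(a),92+78*np.cos(a)]
def lev(a):
    t=np.arctan2(76,6)+a; return [-43,-63+76.2*np.cos(t),92+76.2*np.sin(t)]
E
python3 - <<'E'
from h import *
from scipy.optimize import least_squares
T=lambda u,v:[230+u/6.5,140+v/6.5]
S=lambda u,v:[205+u/6.5,145+v/6.5]
ot=np.array([T(335,42),T(72,285),T(262,492),T(370,467),T(505,235)])
os=np.array([S(310,498),S(537,422),S(110,373),S(518,90),S(360,38)])
def f(p,raw=0):
    b=bar(p[3]);l=[-43,-57,168]
    mt=proj("top",Wp(p,[[85,-102,8],[85,74,8],[-55,74,8],b,l]))
    ms=proj("side",Wp(p,[[85,74,4],[-55,74,4],[85,-102,4],b,l]))
    r=np.r_[mt-ot-p[4:6],ms-os-p[6:8]]
    return r.round(1) if raw else np.r_[r.ravel(),p[4:]*.5]
s=least_squares(f,[560,0,.65,.52,0,0,0,0],loss="soft_l1",x_scale=[10,10,.1,.1,1,1,1,1])
p=s.x;print(p.round(3),np.degrees(p[2:4]).round(1));print(f(p,1))
np.save("p.npy",p[:4])
for n,P in dict(lev=lev(0),lev95=lev(.95),bar=bar(p[3]),bar0=bar(0),wc=[-40,0,92]).items():print(n,Wp(p,P).round(1))
for q,z in dict(awl_1=15,polish_tin=24,bone_folder=8,eyelet_carton=39,tape_measure_roll=26).items():
    for d in boxes_of(q,"top")[:1]: print(q,onz("top",d["xy"],z).round())
st=ctrl.state();print(st["clock"],st["ee_rot"],st["opening"])
E
```

```text
[ 5.61242e+02  1.41480e+01  7.18000e-01  4.99000e-01  4.02000e-01
 -2.44000e-01 -3.03000e-01 -4.46000e-01] [41.1 28.6]
[[ 0.1 -0.4]
 [ 0.1 -0.5]
 [ 0.6 -0.1]
 [ 0.3 -0.1]
 [-2.3  6. ]
 [-0.1 -0. ]
 [ 0.6 -0.5]
 [-0.7  0.1]
 [ 0.3  0.2]
 [-0.3  0. ]]
lev [[566.3 -57.1 168. ]]
lev95 [[ 608.6 -105.5  141.1]]
bar [[484.   -3.8 160.5]]
bar0 [[508.5 -31.9 170. ]]
wc [[531.1 -12.2  92. ]]
awl_1 [373.  33.  15.]
polish_tin [408. 141.  24.]
bone_folder [ 511. -138.    8.]
eyelet_carton [ 693. -102.   39.]
tape_measure_roll [ 630. -155.   26.]
1.75 [ 1.79992185e+02 -5.01077430e-04  2.25668411e+01] 85.35281265478791
```

The fit is consistent to under 1 px apart from my lever pick in the top view, where I'd taken the wrong feature. The winch is at (561,14), yaw 41.1°, wheel about +0.50. Next I shut the fingers and travel.

The rows are not in the units I measure in: shifts go in shares of 0.4 m and turns go in shares of 360 degrees. I convert before sending: 260 mm / 400 = 0.65, 208 mm / 400 = 0.52, 18.5 degrees / 360 = 0.0514.

Request:
{"name": "servo_tool", "arguments": {
  "motion": [
    [[1,0.07,0.13,0.0125,0,0,0.0111],[1,0.14,0.26,0.025,0,0,0.0222],[1,0.21,0.39,0.035,0,0,0.0333],[1,0.28,0.52,0.035,0,0,0.0444],[1,0.35,0.65,0.035,0,0,0.0514]]
  ],
  "force": 30
}}

```text
clock: 2.38
tcp_pos: [380.5, -315.5, 245.6]
ee_rot: [180.0, -0.0, 41.1]
force: [1.6, 0.2, 0.1]
opening: 0.2
grip_force: 0.0
```

Converted, 265 mm / 400 = 0.6625, 220 mm / 400 = 0.55.

Request:
{"name": "servo_tool", "arguments": {
  "motion": [
    [[1,0.075,0.1375,0,0,0,0],[1,0.15,0.275,0,0,0,0],[1,0.225,0.4125,0,0,0,0],[1,0.3,0.55,0,0,0,0],[1,0.375,0.6625,0,0,0,0]]
  ]
}}

```text
clock: 3.0
tcp_pos: [530.6, -49.9, 245.6]
ee_rot: [180.0, -0.0, 41.1]
force: [0.4, -0.7, 1.0]
opening: -0.1
grip_force: 0.0
```

Request:
{"name": "servo_tool", "arguments": {
  "motion": [
    [[1,0.0375,0.0425,0,0,0,0],[1,0.0375,0.0425,-0.1,0,0,0],[1,0.0375,0.0425,-0.1875,0,0,0],[1,0.0375,0.0425,-0.2425,0,0,0],[1,0.0375,0.0425,-0.2425,0,0,0]]
  ]
}}

```text
clock: 3.62
tcp_pos: [544.2, -35.7, 147.2]
ee_rot: [-179.9, 0.1, 41.0]
force: [-0.5, -0.2, 0.3]
opening: 0.2
grip_force: 0.0
```

```bash
cat > look.py <<'E'
from h import *
import sys
a=snapshot("top")[135:225,240:345]; b=snapshot("side")[125:215,210:315]
f=lambda i:cv2.resize(i[:,:,::-1],(399,342),interpolation=cv2.INTER_CUBIC)
cv2.imwrite(f"pics/{sys.argv[1]}.png",np.hstack([f(a),f(b)]))
E
python3 look.py l1
```

```text
(no output)
```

View pics/l1.png

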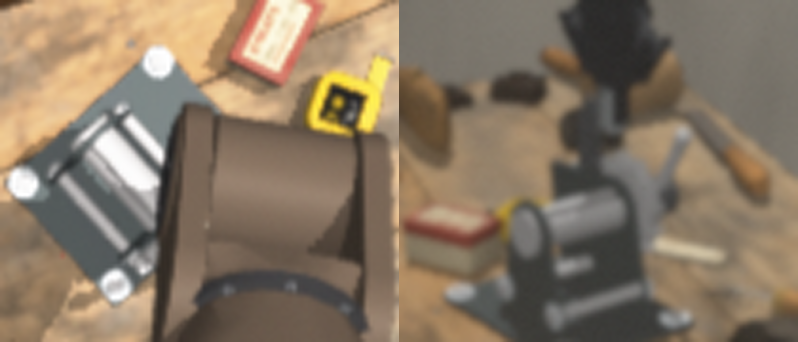

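The side view (right half) shows the finger at (605,100), just beside the lever top at (590,130). Pushing towards winch -y now.

Converted, -25 mm / 400 = -0.0625, 22 mm / 400 = 0.055.

Request:
{"name": "servo_tool", "arguments": {
  "motion": [
    [[1,0.0125,-0.015,-0.0025,0,0,0],[1,0.025,-0.0275,-0.005,0,0,0],[1,0.035,-0.04,-0.005,0,0,0],[1,0.045,-0.0525,-0.005,0,0,0],[1,0.055,-0.0625,-0.005,0,0,0]]
  ]
}}

```text
clock: 4.35
tcp_pos: [567.1, -60.6, 146.3]
ee_rot: [180.0, 0.0, 41.1]
force: [-0.4, -0.2, 0.0]
opening: 0.2
grip_force: 0.0
```

Converted, -24 mm / 400 = -0.06, 21 mm / 400 = 0.0525.

Request:
{"name": "servo_tool", "arguments": {
  "motion": [
    [[1,0.01,-0.0125,0,0,0,0],[1,0.0225,-0.025,-0.0025,0,0,0],[1,0.0325,-0.0375,-0.005,0,0,0],[1,0.0425,-0.05,-0.0075,0,0,0],[1,0.0525,-0.06,-0.0075,0,0,0]]
  ]
}}

```text
clock: 4.97
tcp_pos: [588.1, -84.5, 143.2]
ee_rot: [-180.0, 0.0, 41.1]
force: [-0.2, -0.1, 0.5]
opening: -0.1
grip_force: 0.0
```

```bash
python3 look.py l2
```

```text
(no output)
```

View pics/l2.png

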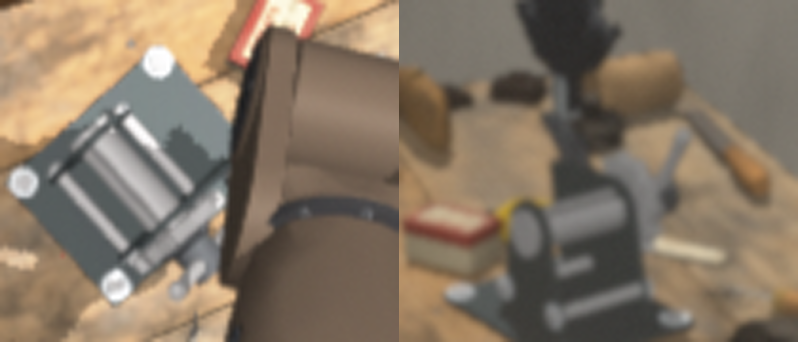

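The lever now leans right with the finger at (565,90) against it, past the balance point. A little more, then I back off and rise.

Converted, 30 mm / 400 = 0.075, 16 mm / 400 = 0.04.

Request:
{"name": "servo_tool", "arguments": {
  "motion": [
    [[1,0.0075,-0.0075,0,0,0,0],[1,0.0125,-0.015,0,0,0,0],[1,0.0125,-0.015,0,0,0,0],[1,-0.0125,0.015,0.01,0,0,0],[1,-0.0375,0.04,0.075,0,0,0]]
  ]
}}

```text
clock: 5.7
tcp_pos: [571.2, -67.0, 172.5]
ee_rot: [-179.8, 0.1, 41.1]
force: [0.0, -0.6, 1.0]
opening: -0.1
grip_force: 0.0
```

Converted, -110 mm / 400 = -0.275, -90 mm / 400 = -0.225.

Request:
{"name": "servo_tool", "arguments": {
  "motion": [
    [[1,-0.025,0.05,0.1,0,0,0],[1,-0.0875,0.15,0.15,0,0,0],[1,-0.1625,0.225,0.15,0,0,0],[1,-0.225,0.275,0.15,0,0,0],[1,-0.275,0.275,0.15,0,0,0]]
  ]
}}

```text
clock: 6.32
tcp_pos: [460.8, 43.6, 233.7]
ee_rot: [180.0, -0.0, 41.2]
force: [0.4, -0.7, -0.2]
opening: -0.1
grip_force: 0.0
```

```bash
python3 look.py l3; python3 -c "
from h import *
p=np.load('p.npy')
print(proj('side',Wp(p,[lev(0),lev(.95),bar(p[3]),bar(0)])).round(1))
for q in('lever_tip','bar_tip'):print(q,[(np.round(np.array(d['xy'])*[512,384],1),d['score']) for d in place_of(q,'side')[:2]])
print(ctrl.state()['tcp_pos'], [ (Wp(p,P)).round(1) for P in ([-70,70,140],[-70,21,140])])
"
```

```text
[[259.8 150.5]
 [248.4 153.3]
 [284.7 158.6]
 [277.3 152.7]]
lever_tip [(array([244.3, 154.5]), 0.53)]
bar_tip [(array([288.3, 159.9]), 0.82)]
[462.82604878  42.13862587 233.77130901] [array([[462.5,  20.8, 140. ]]), array([[494.7, -16.1, 140. ]])]
```

View pics/l3.png

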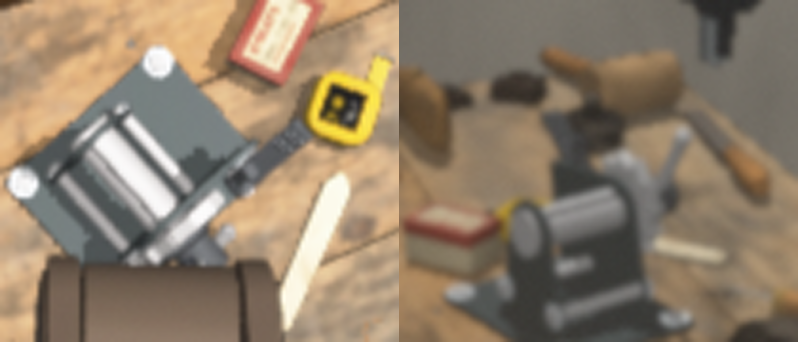

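The pawl is thrown back: the lever lies over at (290,140) in the top half and (560,140) in the side half, and it stays there. Now I go down left of the bar.

Converted, -93 mm / 400 = -0.2325, -85 mm / 400 = -0.2125.

Request:
{"name": "servo_tool", "arguments": {
  "motion": [
    [[1,-0.01,-0.0425,-0.025,0,0,0],[1,-0.01,-0.0425,-0.125,0,0,0],[1,-0.01,-0.0425,-0.2125,0,0,0],[1,-0.01,-0.0425,-0.2325,0,0,0],[1,-0.01,-0.0425,-0.2325,0,0,0]]
  ]
}}

```text
clock: 7.15
tcp_pos: [459.3, 24.8, 140.5]
ee_rot: [-180.0, 0.0, 41.0]
force: [-0.3, -0.4, -0.6]
opening: -0.1
grip_force: 0.0
```

Converted, -13 mm / 400 = -0.0325, -12 mm / 400 = -0.03.

Request:
{"name": "servo_tool", "arguments": {
  "motion": [
    [[1,0.01,-0.01,0,0,0,0],[1,0.0175,-0.02,0,0,0,0],[1,0.0225,-0.025,0,0,0,0],[1,0.025,-0.03,0,0,0,0],[1,0.0275,-0.0325,0,0,0,0]]
  ]
}}

```text
clock: 7.78
tcp_pos: [469.4, 12.3, 140.6]
ee_rot: [-179.9, 0.0, 41.0]
force: [-5.0, 7.4, 8.1]
opening: -0.2
grip_force: 4.5
```

Converted, -3.5 mm / 400 = -0.0088, 3 mm / 400 = 0.0075.

Request:
{"name": "servo_tool", "arguments": {
  "motion": [
    [[1,0.0025,-0.0025,0,0,0,0],[1,0.005,-0.005,0,0,0,0],[1,0.0075,-0.0088,0,0,0,0]]
  ]
}}

```text
clock: 8.15
tcp_pos: [472.0, 8.8, 140.5]
ee_rot: [-179.9, 0.0, 41.1]
force: [-4.4, 5.8, 7.1]
opening: 0.2
grip_force: 3.7
```

Contact came at winch y≈58, as expected, with 4–9 N. Continuing the push.

Converted, -14 mm / 400 = -0.035, -12 mm / 400 = -0.03.

Request:
{"name": "servo_tool", "arguments": {
  "motion": [
    [[1,0.0075,-0.0075,0,0,0,0],[1,0.015,-0.015,0,0,0,0],[1,0.02,-0.0225,0,0,0,0],[1,0.025,-0.03,0,0,0,0],[1,0.03,-0.035,0,0,0,0]]
  ]
}}

```text
clock: 8.78
tcp_pos: [484.7, -5.7, 140.4]
ee_rot: [-180.0, 0.0, 41.1]
force: [-3.3, 3.9, 3.6]
opening: -0.1
grip_force: 2.2
```

Converted, -8 mm / 400 = -0.02, -7 mm / 400 = -0.0175.

Request:
{"name": "servo_tool", "arguments": {
  "motion": [
    [[1,0.005,-0.005,0,0,0,0],[1,0.01,-0.01,0,0,0,0],[1,0.0125,-0.015,0,0,0,0],[1,0.015,-0.0175,0,0,0,0],[1,0.0175,-0.02,0,0,0,0]]
  ]
}}

```text
clock: 9.4
tcp_pos: [491.9, -13.7, 140.3]
ee_rot: [180.0, 0.0, 41.1]
force: [-1.7, 2.3, 2.5]
opening: -0.4
grip_force: 1.8
```

```bash
python3 -c "
from h import *
p=np.load('p.npy')
t=ctrl.state()['tcp_pos'];d=np.array(t)-Wp(p,[0,0,0])[0];c,s=np.cos(p[2]),np.sin(p[2])
print('winch xy',c*d[0]+s*d[1],-s*d[0]+c*d[1],t)
snapshot('side');snapshot('top')
for n in('side','top'):print([(np.round(np.array(d['xy'])*[512,384],1),d['score']) for d in place_of('bar_tip',n)[:2]],proj(n,Wp(p,[bar(.5),bar(.2),bar(0)])).round(1))
"
```

```text
winch xy -70.60513031995934 24.622041635276254 [491.86379228 -13.74399685 140.31657671]
[(array([278.3, 155.1]), 0.67)] [[284.7 158.6]
 [280.4 154.4]
 [277.3 152.7]]
[] [[287.6 211.5]
 [293.5 206.3]
 [297.6 202.5]]
```

Converted, 15 mm / 400 = 0.0375, -2.5 mm / 400 = -0.0063.

Request:
{"name": "servo_tool", "arguments": {
  "motion": [
    [[1,0.0025,-0.0025,0,0,0,0],[1,0.005,-0.005,0,0,0,0],[1,0.005,-0.0063,0,0,0,0],[1,-0.01,0.0125,0,0,0,0],[1,-0.025,0.0275,0.0375,0,0,0]]
  ]
}}

```text
clock: 10.22
tcp_pos: [481.1, -2.2, 155.2]
ee_rot: [-179.9, 0.1, 41.1]
force: [-0.3, 0.0, 0.8]
opening: -0.2
grip_force: 0.0
```

Converted, 125 mm / 400 = 0.3125, -110 mm / 400 = -0.275.

Request:
{"name": "servo_tool", "arguments": {
  "motion": [
    [[1,0,0,0.1125,0,0,0],[1,0.025,0,0.2,0,0,0],[1,0.1125,-0.075,0.2,0,0,0],[1,0.2125,-0.175,0.2,0,0,0],[1,0.3125,-0.275,0.2,0,0,0]]
  ]
}}

```text
clock: 10.85
tcp_pos: [607.8, -113.4, 236.9]
ee_rot: [179.9, -0.0, 41.1]
force: [0.0, 1.0, 0.2]
opening: 0.3
grip_force: 0.0
```

```bash
python3 look.py l4; python3 -c "
from h import *
p=np.load('p.npy')
print(ctrl.state()['tcp_pos'],Wp(p,[-43,-150,125]))
for n in('side','top'):print([(np.round(np.array(d['xy'])*[512,384],1),d['score']) for d in place_of('bar_tip',n)[:2]],proj(n,Wp(p,[bar(.2),bar(0),bar(-.1)])).round(1))
"
```

```text
[ 609.22494372 -115.67373593  235.67943834] [[ 627.51069795 -127.12308499  125.        ]]
[(array([278.7, 157.1]), 0.81), (array([239.5, 189.4]), 0.54)] [[280.4 154.4]
 [277.3 152.7]
 [275.8 152.2]]
[(array([296.9, 203.9]), 0.57)] [[293.5 206.3]
 [297.6 202.5]
 [299.6 200.7]]
```

View pics/l4.png

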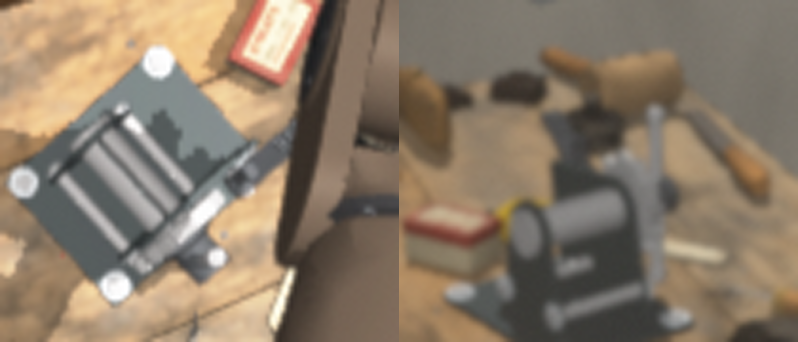

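The bar now stands upright: the tip is at (217,258) in the top half, about 0.02 rad off, and it looks vertical in the side half at (656,105)–(655,280). Next, down right of the lever.

Converted, -108 mm / 400 = -0.27, -80 mm / 400 = -0.2.

Request:
{"name": "servo_tool", "arguments": {
  "motion": [
    [[1,0.055,-0.0375,0,0,0,0],[1,0.055,-0.0375,-0.1,0,0,0],[1,0.055,-0.0375,-0.2,0,0,0],[1,0.055,-0.0375,-0.27,0,0,0],[1,0.055,-0.0375,-0.27,0,0,0]]
  ]
}}

```text
clock: 11.68
tcp_pos: [627.5, -126.3, 126.5]
ee_rot: [-179.8, 0.1, 41.1]
force: [0.2, -0.0, -0.3]
opening: 0.3
grip_force: 0.0
```

Converted, 22 mm / 400 = 0.055, -19 mm / 400 = -0.0475.

Request:
{"name": "servo_tool", "arguments": {
  "motion": [
    [[1,-0.01,0.0125,0,0,0,0],[1,-0.02,0.0225,0,0,0,0],[1,-0.03,0.035,0,0,0,0],[1,-0.0375,0.045,0,0,0,0],[1,-0.0475,0.055,0,0,0,0]]
  ]
}}

```text
clock: 12.3
tcp_pos: [614.3, -109.9, 131.8]
ee_rot: [179.1, -0.3, 41.1]
force: [11.3, -30.2, 27.7]
opening: -0.1
grip_force: 20.0
```

Converted, 16 mm / 400 = 0.04, -14 mm / 400 = -0.035.

Request:
{"name": "servo_tool", "arguments": {
  "motion": [
    [[1,-0.0075,0.01,0,0,0,0],[1,-0.015,0.0175,0,0,0,0],[1,-0.0225,0.0275,0,0,0,0],[1,-0.03,0.035,0,0,0,0],[1,-0.035,0.04,0,0,0,0]]
  ]
}}

```text
clock: 12.92
tcp_pos: [607.6, -101.2, 140.4]
ee_rot: [177.7, -0.8, 41.1]
force: [15.0, -65.6, 76.9]
opening: 0.1
grip_force: 43.2
```

```bash
python3 look.py l5; python3 -c "
from h import *
p=np.load('p.npy')
t=ctrl.state()['tcp_pos'];d=np.array(t)-Wp(p,[0,0,0])[0];c,s=np.cos(p[2]),np.sin(p[2])
print('winch xy',c*d[0]+s*d[1],-s*d[0]+c*d[1],t)"
```

```text
winch xy -40.965469222481026 -117.20535557613411 [ 607.47340538 -101.0820611   140.6844765 ]
```

View pics/l5.png

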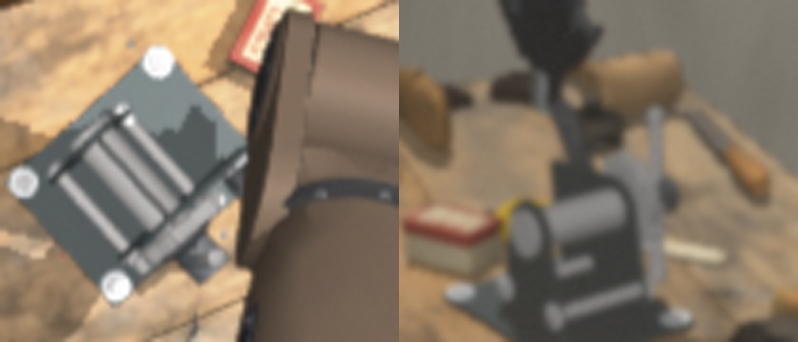

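The push is jamming: the rubbery tip drives the steep lever into its pivot, with about 70 N lateral and vertical. I'll back off at once, then push along the lever's own arc (left and up) so that friction helps.

Converted, -38 mm / 400 = -0.095, 33 mm / 400 = 0.0825.

Request:
{"name": "servo_tool", "arguments": {
  "motion": [
    [[1,0.025,-0.03,0.01,0,0,0],[1,0.05,-0.0575,0.01,0,0,0],[1,0.0825,-0.095,0,0,0,0],[1,0.0825,-0.095,-0.05,0,0,0],[1,0.0825,-0.095,-0.05,0,0,0]]
  ]
}}

```text
clock: 13.65
tcp_pos: [627.9, -127.0, 105.1]
ee_rot: [-179.8, 0.1, 41.1]
force: [0.4, 0.6, -0.4]
opening: 0.0
grip_force: 0.0
```

```bash
python3 -c "
from h import *
p=np.load('p.npy')
snapshot('side');snapshot('top')
print(proj('side',Wp(p,[lev(.95),lev(.6),bar(0)])).round(1))
for q in('lever_tip','bar_tip'):
  for n in('side','top'):print(q,n,[(np.round(np.array(d['xy'])*[512,384],1),d['score']) for d in place_of(q,n)[:2]])
print({k:v for k,v in ctrl.state().items() if k in('tcp_pos','force','clock','ee_rot')})"
```

```text
[[248.4 153.3]
 [251.9 150. ]
 [277.3 152.7]]
lever_tip side [(array([249.8, 152.9]), 0.42)]
lever_tip top [(array([316.7, 167. ]), 0.45)]
bar_tip side [(array([276.7, 155.1]), 0.62)]
bar_tip top [(array([295.7, 204. ]), 0.68)]
{'clock': 13.95, 'tcp_pos': array([ 629.01670822, -127.4962744 ,  107.91668551]), 'ee_rot': array([ 1.79959528e+02, -2.13192361e-02,  4.10825160e+01]), 'force': array([ 0.15998944, -0.15596392,  0.08903732])}
```

The arm is free and the lever is back on its stop with the bar unmoved. Now the arc push.

Converted, 21 mm / 400 = 0.0525, 4.5 mm / 400 = 0.0113.

Request:
{"name": "servo_tool", "arguments": {
  "motion": [
    [[1,-0.01,0.0113,0,0,0,0],[1,-0.0175,0.02,0.0075,0,0,0],[1,-0.0225,0.025,0.0225,0,0,0],[1,-0.0275,0.0325,0.0375,0,0,0],[1,-0.0325,0.0375,0.0525,0,0,0]]
  ]
}}

```text
clock: 14.58
tcp_pos: [615.8, -112.5, 128.9]
ee_rot: [180.0, -0.0, 41.1]
force: [0.6, 0.2, 0.2]
opening: 0.1
grip_force: 0.1
```

Converted, 13 mm / 400 = 0.0325, 11 mm / 400 = 0.0275.

Request:
{"name": "servo_tool", "arguments": {
  "motion": [
    [[1,-0.005,0.005,0.0075,0,0,0],[1,-0.01,0.0113,0.015,0,0,0],[1,-0.015,0.0163,0.0225,0,0,0],[1,-0.02,0.0225,0.0275,0,0,0],[1,-0.0238,0.0275,0.0325,0,0,0]]
  ]
}}

```text
clock: 15.2
tcp_pos: [606.1, -101.5, 141.3]
ee_rot: [-180.0, 0.0, 41.1]
force: [-0.7, -0.2, -0.8]
opening: -0.2
grip_force: 0.1
```

```bash
python3 look.py l6
```

```text
(no output)
```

View pics/l6.png

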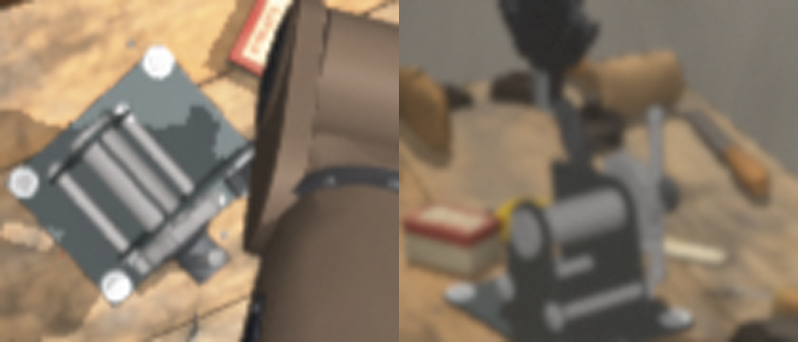

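The finger at (560,100) in the side half carries the lever up with no load, and the bar is still upright. Continuing.

Converted, 11 mm / 400 = 0.0275, -10 mm / 400 = -0.025.

Request:
{"name": "servo_tool", "arguments": {
  "motion": [
    [[1,-0.005,0.005,0.005,0,0,0],[1,-0.01,0.0113,0.0075,0,0,0],[1,-0.015,0.0163,0.01,0,0,0],[1,-0.02,0.0225,0.0125,0,0,0],[1,-0.025,0.0275,0.0125,0,0,0]]
  ]
}}

```text
clock: 15.92
tcp_pos: [596.2, -90.5, 146.4]
ee_rot: [180.0, -0.0, 41.1]
force: [0.0, 0.3, -0.5]
opening: -0.2
grip_force: 0.0
```

Converted, 8 mm / 400 = 0.02, -7 mm / 400 = -0.0175.

Request:
{"name": "servo_tool", "arguments": {
  "motion": [
    [[1,-0.005,0.005,0.0025,0,0,0],[1,-0.01,0.01,0.0025,0,0,0],[1,-0.0125,0.015,0.0025,0,0,0],[1,-0.015,0.0175,0.0025,0,0,0],[1,-0.0175,0.02,0.0025,0,0,0]]
  ]
}}

```text
clock: 16.55
tcp_pos: [589.3, -82.6, 147.3]
ee_rot: [180.0, 0.0, 41.1]
force: [0.4, 0.2, -0.3]
opening: 0.2
grip_force: 0.0
```

```bash
python3 -c "
from h import *
p=np.load('p.npy')
snapshot('side');snapshot('top')
print(proj('side',Wp(p,[lev(.3),lev(.1),lev(0)])).round(1))
for q in('lever_tip','bar_tip'):
  for n in('side','top'):print(q,n,[(np.round(np.array(d['xy'])*[512,384],1),d['score']) for d in place_of(q,n)[:2]])
t=ctrl.state()['tcp_pos'];d=np.array(t)-Wp(p,[0,0,0])[0];c,s=np.cos(p[2]),np.sin(p[2])
print('winch xy',c*d[0]+s*d[1],-s*d[0]+c*d[1],t)"
```

```text
[[255.6 149.2]
 [258.4 149.8]
 [259.8 150.5]]
lever_tip side [(array([258.8, 151.1]), 0.68)]
lever_tip top [(array([149.5, 223.3]), 0.57)]
bar_tip side [(array([276.1, 157.4]), 0.73)]
bar_tip top [(array([295. , 202.7]), 0.58)]
winch xy -42.50687826753817 -91.47743557300376 [589.39045714 -82.71609278 147.35914212]
```

The lever seems to have fallen home. I'll creep in and use contact as a gauge: seated means contact at TCP winch y≈-77, on a tooth about -85.

Converted, 7 mm / 400 = 0.0175, -6 mm / 400 = -0.015.

Request:
{"name": "servo_tool", "arguments": {
  "motion": [
    [[1,-0.005,0.005,0,0,0,0],[1,-0.01,0.01,0,0,0,0],[1,-0.0125,0.015,0,0,0,0],[1,-0.015,0.0175,0,0,0,0],[1,-0.015,0.0175,0,0,0,0]]
  ]
}}

```text
clock: 17.48
tcp_pos: [583.3, -75.6, 147.4]
ee_rot: [180.0, -0.0, 41.1]
force: [0.4, -0.2, -0.0]
opening: 0.3
grip_force: 0.0
```

Converted, -2 mm / 400 = -0.005, -1 mm / 400 = -0.0025.

Request:
{"name": "servo_tool", "arguments": {
  "motion": [
    [[1,-0.0025,0.0025,0,0,0,0],[1,-0.005,0.005,0,0,0,0],[1,-0.005,0.005,0,0,0,0]]
  ]
}}

```text
clock: 17.85
tcp_pos: [581.3, -73.6, 147.3]
ee_rot: [180.0, 0.0, 41.1]
force: [-0.7, 0.1, -0.9]
opening: -0.0
grip_force: 0.0
```

Converted, -1 mm / 400 = -0.0025.

Request:
{"name": "servo_tool", "arguments": {
  "motion": [
    [[1,-0.0025,0.0025,0,0,0,0],[1,-0.0025,0.0025,0,0,0,0]]
  ]
}}

```text
clock: 18.1
tcp_pos: [580.3, -72.6, 147.3]
ee_rot: [180.0, 0.0, 41.1]
force: [0.4, -0.2, 0.8]
opening: -0.2
grip_force: 0.0
```

Converted, -1 mm / 400 = -0.0025.

Request:
{"name": "servo_tool", "arguments": {
  "motion": [
    [[1,-0.0025,0.0025,0,0,0,0],[1,-0.0025,0.0025,0,0,0,0]]
  ]
}}

```text
clock: 18.35
tcp_pos: [579.3, -71.6, 147.3]
ee_rot: [180.0, 0.0, 41.1]
force: [-1.0, -0.3, 0.3]
opening: 0.3
grip_force: 0.0
```

There's no contact even at -76.6, so the pawl is fully seated. Withdrawing.

Converted, 100 mm / 400 = 0.25, -90 mm / 400 = -0.225.

Request:
{"name": "servo_tool", "arguments": {
  "motion": [
    [[1,0.025,-0.03,0,0,0,0],[1,0.045,-0.05,0.05,0,0,0],[1,0.05,-0.0575,0.1625,0,0,0],[1,0.05,-0.1,0.25,0,0,0],[1,0.025,-0.225,0.25,0,0,0]]
  ]
}}

```text
clock: 18.98
tcp_pos: [591.1, -162.2, 250.4]
ee_rot: [179.7, -0.2, 41.2]
force: [1.5, -0.0, 0.1]
opening: 0.1
grip_force: 0.0
```

Converted, -205 mm / 400 = -0.5125, -155 mm / 400 = -0.3875.

Request:
{"name": "servo_tool", "arguments": {
  "motion": [
    [[1,-0.05,-0.1375,0,0,0,0],[1,-0.125,-0.2625,0,0,0,0],[1,-0.2,-0.3875,0,0,0,0],[1,-0.275,-0.5125,0,0,0,0],[1,-0.275,-0.5125,0,0,0,0]]
  ]
}}

```text
clock: 19.6
tcp_pos: [477.5, -370.7, 247.2]
ee_rot: [180.0, 0.0, 40.8]
force: [-0.2, 0.3, 0.7]
opening: 0.3
grip_force: 0.0
```

```bash
python3 -c "
from h import *
p=np.load('p.npy')
snapshot('side');snapshot('top')
for n in('side','top'):
  print(n,proj(n,Wp(p,[lev(.12),lev(0),bar(.1),bar(0),bar(-.1)])).round(1).tolist())
  for q in('lever_tip','bar_tip','strap_roll','polish_tin','bone_folder','eyelet_carton','tape_measure_roll'):print(q,[(np.round(np.array(d['xy'])*[512,384],1),round(d['score'],2)) for d in place_of(q,n)[:1]])
print(ctrl.state()['clock'],ctrl.state()['tcp_pos'])"
```

```text
side [[258.1, 149.7], [259.8, 150.5], [278.8, 153.4], [277.3, 152.7], [275.8, 152.2]]
lever_tip [(array([259.2, 151.5]), 0.59)]
bar_tip []
strap_roll [(array([277.8, 230.8]), 0.79)]
polish_tin [(array([261.3, 206.9]), 0.57)]
bone_folder [(array([275.7, 192.3]), 0.43)]
eyelet_carton [(array([223.5, 191.6]), 0.78)]
tape_measure_roll [(array([240.5, 186.9]), 0.49)]
top [[308.2, 179.7], [305.8, 181.9], [295.6, 204.4], [297.6, 202.5], [299.6, 200.7]]
lever_tip [(array([303.8, 178.9]), 0.4)]
bar_tip [(array([295.7, 201. ]), 0.91)]
strap_roll [(array([229.2, 209. ]), 0.76)]
polish_tin [(array([239.9, 233.1]), 0.85)]
bone_folder [(array([322. , 200.5]), 0.67)]
eyelet_carton [(array([310.1, 144.3]), 0.68)]
tape_measure_roll [(array([329.7, 163.1]), 0.69)]
20.4 [ 479.37406371 -366.62142726  247.34438274]
```

```bash
python3 -c "
from bench import job;print(job.close_job())"
```

```text
the job is handed in; nothing more can be done
None
```

I handed the job in at about 20 s: pawl thrown back, wheel backed off one notch so the bar stands upright (within about 0.02 rad), pawl dropped fully back into the teeth, and the hand clear. My first push to return the lever jammed at up to about 100 N on the wrist, so I backed off and redid it along the lever's arc. The loose things I could check had not moved, but I did not recheck the awl or the pincers.

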